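Stack the kitchen caddies on their stand

TASK

Stack the four steel caddies into one upright tower on the wooden stand, the largest in the stand's recess and each smaller one inside the rim of the next larger, ending with the smallest on top. Build it from the bottom up, one caddy at a time, without tipping any over, and leave the cup, the garlic and the mandarin where they are.

Things in the scene. Friction and masses are not known exactly. Their poses are not given: they have to be found in the camera images.
- caddy_xl: The largest of four closed round steel caddies, loose, upright: body 68 mm across, 54 mm from foot to flat lid, foot chamfered (3 mm in, 4 mm up). Rim round the lid 68 mm outside, 4 mm high (58 mm overall); the recess inside it is 61.6 mm wide (1.8 mm play all round the second largest caddy). About 160 g. Origin at the centre of its underside, z up; yaw does not matter.
- caddy_l: The second largest of four closed round steel caddies, loose, upright: body 58 mm across, 46 mm from foot to flat lid, foot chamfered (3 mm in, 4 mm up). Rim round the lid 58 mm outside, 4 mm high (50 mm overall); the recess inside it is 51.6 mm wide (1.8 mm play all round the third largest caddy). About 130 g. Origin at the centre of its underside, z up; yaw does not matter.
- caddy_m: The third largest of four closed round steel caddies, loose, upright: body 48 mm across, 38 mm from foot to flat lid, foot chamfered (3 mm in, 4 mm up). Rim round the lid 48 mm outside, 4 mm high (42 mm overall); the recess inside it is 41.6 mm wide (1.8 mm play all round the smallest caddy). About 100 g. Origin at the centre of its underside, z up; yaw does not matter.
- caddy_s: The smallest of four closed round steel caddies, loose, upright: body 38 mm across, 30 mm from foot to flat lid, foot chamfered (3 mm in, 4 mm up). No rim; a black knob 16 mm wide, 14 mm high on the lid (44 mm overall). About 70 g. Origin at the centre of its underside, z up; yaw does not matter.
- stand: Round light-wood stand, fixed to the worktop: 92 mm in diameter, 13 mm high over its rim. The recess in it is 71.6 mm wide and 5 mm deep (its floor lies 8 mm above the worktop) and takes the foot of the largest caddy with 1.8 mm play all round. Origin at the centre of its underside, z up.
- espresso_cup: Bystander: small green and white cup, 64 mm across the bowl, 89 mm with its handle, 48 mm high, loose, upright. Origin at the middle of its underside's bounding box; the handle points to its -y.
- garlic: Bystander: garlic bulb, 60 mm wide, 59 mm high, loose. Origin at the centre of its underside.
- mandarin: Bystander: mandarin, 58 mm wide, 53 mm high, loose. Origin at the centre of its underside.
Not all that is in view belongs to the job. What is shaped like the caddy_m but blue is not meant.

How it is judged:
By the outcome, as a careful person would: the job done as asked, in the order asked, and still so for the second after the job is handed in, with the robot touching nothing.
It also fails if it takes over 104 s, if anything falls off the work surface, if the arm or the gripper's body presses on something with over 40 N, if the wrist force passes 120 N, or if a joint passes its speed limit or range.

ROBOT

A 7-joint arm with a two-finger parallel gripper is mounted at the origin on a cart in front of the work surface, level with it; the furniture and walls round the work are solid. World frame = base frame: x ahead of the robot, y to its left, z up, the work surface at z = 0. Lengths are in m, angles in rad, forces in N, time in s.
With the tool pointing down it reaches from about 0.425 to 0.925 m from the base axis. Payload 6.8 kg.
Tool frame: the origin (TCP) lies at the very end of the fingers, on their centre line; the grasp point (between the pads) lies 19 mm behind it; z points along the fingers, y is the line along which they close (so a half turn about z gives the same grasp; the last joint's range is limited). The gripper opens to 85 mm and grips with 20 to 120 N. Pads are 22 mm wide; open, the fingers measure 114 mm over their backs; the gripper's body (76 mm by 85 mm) begins 54 mm behind the grasp point. The pads swing forward as they close: fully open they stand 13 mm farther back than shut.
Start: joints at [-1.288, 0.477, 0.022, 1.555, -0.011, 1.109, -0.083], TCP at [0.257, 0.624, 0.206] pointing down, gripper open.
Joint ranges: [-2.96, 2.96], [-0.34, 2.1], [-1.41, 1.46], [0.24, 2.44], [-1.37, 4.51], [0.17, 1.92], [-2.96, 2.96]. Speed limits (rad/s): [2.39, 2.39, 3.14, 3.14, 3.14, 3.14, 3.14].

INTERFACE

Orientations are given as a unit quaternion [w, x, y, z].
In Python, from station import telemetry, viewer, job, search_frame, cut_out gives the robot as it stands. The module is installed in compiled form; this text tells all that it offers.
- The arm moves only by the shell command python3 -m crank 'ROWS' [FORCE]. ROWS is JSON, a list of rows, each an object with "delta_rot": the turn, a rotation vector about the tool's x, y, z in degrees, a list of three; "xyz": the shift along the tool's x, y, z in m, a list of three; "fingers": the gripper command: -1 is fully open, 1 is shut, values between are in proportion. In form: [{"delta_rot": [ax, ay, az], "xyz": [dx, dy, dz], "fingers": fingers}, ...]. A call has 1 to 10 rows; each row is the pose to reach, as a shift and turn from the pose commanded when the call began, along the tool's axes at that moment; what a row does not reach only later rows make up. A row lasts 1/10 s, in which the tool goes at most 50 mm and 8.59 degrees, less where a joint would pass 70% of its speed; a pose out of reach is approached as far as the arm can. A call with a gripper value outside its range is refused whole. The fingers move at their own pace and stop on an object; FORCE is the grip in N (left out, the last holds). Time passes only in rows, so rows that repeat a pose let the fingers close. It gives the time, the measured TCP pose, the force, the opening and the grip force at its end, in the units of the state.
- telemetry.get_obs(): the state, without advancing time (a new reading comes with each control period).
- viewer.read_camera(name): name is "scene" or "top" or "wrist"; returns a dict with "img" (420x560x3 uint8, red, green, blue), "fx", "fy", "cx", "cy" (pixels), "k1" (the pictures are not rectified: a ray, as slopes to the right and down, at radius r is drawn at 1 + k1 r^2 times it, then the intrinsics apply), "origin" and "rotation" of the camera in the world. Camera axes: x right, y up, looking along -z (the intrinsics and any distortion apply to the point x, -y, -z); pixel columns grow to the right and rows downward; lengths in m; the calibration is good to about 2 mm. A picture is of the moment at which its call begins. There is no depth.
- job.hand_in(): hands the job in; it is judged then, once.
Trained networks look in the newest picture that a camera, given by its name, has taken for a name from the list of things; names that differ only in an ending like _2 or _b are one class to them, and where a whole thing is asked for, a point or a joint stands for the part that bears it (a point fixed in the world has none). Each returns a list of dicts, best first, with "score" (0 to 1); they miss things now and then, are a little off and sometimes report something else, mostly with a low value. They report only what shows in the picture. A call takes as long as a camera call. They do not tell look-alikes from the thing itself.
- search_frame(camera, thing): "pixel" ([column, row] in pixels, amid what is visible of it).
- cut_out(camera, thing): "pixels" (420x560 bool, what is visible of it) and "pixel" ([column, row] in pixels, amid what is visible of it).
The state is a dict: "t": time; "q": joint angles; "joint_vel": joint speeds; "joint_torque": joint torques, N m; "eef_pos": TCP position; "tool_rot": TCP orientation; "contact_force": force on the tool from outside, world axes, zero at the start; "torque": the same for the moment, N m; "gripper_width": opening from 0.0 (shut) to 1.0 (fully open); "grasp_force": force on a finger pad.
Only numpy, scipy, OpenCV 4.12 (cv2) and the standard library are available. Lean on these libraries where they do the work, as an engineer would, in place of code of your own. Each camera call takes 0.05 s, during which the arm holds its last target. There are 200 camera calls.

## Working session

There is one attempt and no reset: what is moved stays moved. The work goes in short steps, Python scripts to look and compute and a shell command to move; the robot and the scene stay as the last step left them, time stands still between calls to the robot, and variables do not carry over. Pictures are saved under pics/ and viewed, at most 14 in all, crops included, and the job is handed in when it is done.

```bash
mkdir -p pics; cat > h.py <<'E'
import numpy as np, cv2
from station import telemetry, viewer, job, search_frame, cut_out
def cam(n):
    c=viewer.read_camera(n); return c
def ray(c,px):
    d=np.array([(px[0]-c['cx'])/c['fx'],(px[1]-c['cy'])/c['fy']]); s=d.copy()
    for _ in range(20): s=d/(1+c['k1']*(s@s))
    v=np.array(c['rotation'])@np.array([s[0],-s[1],-1]); return np.array(c['origin']),v
def onz(c,px,z):
    o,v=ray(c,px); return o+v*(z-o[2])/v[2]
def proj(c,p):
    q=np.array(c['rotation']).T@(np.array(p)-np.array(c['origin'])); s=np.array([q[0],-q[1]])/-q[2]
    s=s*(1+c['k1']*(s@s)); return np.array([s[0]*c['fx']+c['cx'],s[1]*c['fy']+c['cy']])
def save(c,n,f=1): cv2.imwrite('pics/'+n,cv2.resize(c['img'][:,:,::-1],None,fx=f,fy=f))
E
python3 - <<'E'
from h import *
for n in ['scene','top']:
    c=cam(n); save(c,n+'1.png',1.4); print(n,np.round(c['origin'],3),c['fx'],c['k1'])
    for t,z in dict(caddy_xl=.058,caddy_l=.05,caddy_m=.042,caddy_s=.03,stand=.013,espresso_cup=.04,garlic=.03,mandarin=.03).items():
        for d in cut_out(n,t)[:3]: print(t,round(d['score'],2),np.round(d['pixel']),d['pixels'].sum(),np.round(onz(c,d['pixel'],z)[:2],3))
o=telemetry.get_obs(); print(o['t'],o['eef_pos'],o['tool_rot'],o['gripper_width'])
E
```

```text
scene [ 0.014 -0.442  0.584] 415.3743054619488 -0.01960890868653579Traceback (most recent call last):
  File "<stdin>", line 5, in <module>
  File "h.py", line 10, in onz
    o,v=ray(c,px); return o+v*(z-o[2])/v[2]
        ~~~^^^^^^
  File "h.py", line 8, in ray
    v=np.array(c['rotation'])@np.array([s[0],-s[1],-1]); return np.array(c['origin']),v
      ~~~~~~~~~~~~~~~~~~~~~~~^~~~~~~~~~~~~~~~~~~~~~~~~~
ValueError: matmul: Input operand 1 has a mismatch in its core dimension 0, with gufunc signature (n?,k),(k,m?)->(n?,m?) (size 3 is different from 4)
```

```bash
sed -i "s/    c=viewer.read_camera(n); return c/    c=viewer.read_camera(n); c['rotation']=R.from_quat(c['rotation'],scalar_first=True).as_matrix(); return c/; 1a from scipy.spatial.transform import Rotation as R" h.py
python3 - <<'E'
from h import *
for n in ['scene','top']:
    c=cam(n); save(c,n+'1.png',1.4); print(n,np.round(c['origin'],3),c['fx'],c['k1'])
    for t,z in dict(caddy_xl=.058,caddy_l=.05,caddy_m=.042,caddy_s=.03,stand=.013,espresso_cup=.04,garlic=.03,mandarin=.03).items():
        for d in cut_out(n,t)[:3]: print(t,round(d['score'],2),np.round(d['pixel']),d['pixels'].sum(),np.round(onz(c,d['pixel'],z)[:2],3))
o=telemetry.get_obs(); print(o['t'],o['eef_pos'],o['tool_rot'],o['gripper_width'])
E
```

```text
scene [ 0.014 -0.442  0.584] 415.3743054619488 -0.01960890868653579
caddy_xl 0.77 [224. 248.] 1444 [ 0.427 -0.072]
caddy_l 0.81 [303. 274.] 431 [ 0.444 -0.223]
caddy_l 0.78 [214. 174.] 432 [0.621 0.098]
caddy_l 0.77 [198. 204.] 496 [0.517 0.06 ]
caddy_m 0.81 [303. 274.] 431 [ 0.451 -0.219]
caddy_m 0.78 [214. 174.] 432 [0.63  0.106]
caddy_m 0.77 [198. 204.] 496 [0.525 0.067]
caddy_s 0.81 [303. 274.] 431 [ 0.46  -0.215]
caddy_s 0.78 [214. 174.] 432 [0.644 0.118]
caddy_s 0.77 [198. 204.] 496 [0.536 0.078]
stand 0.94 [272. 215.] 993 [ 0.591 -0.073]
espresso_cup 0.88 [170. 226.] 964 [0.442 0.073]
garlic 0.73 [412. 211.] 566 [ 0.72  -0.339]
mandarin 0.64 [346. 185.] 504 [ 0.743 -0.179]
mandarin 0.42 [411. 211.] 560 [ 0.717 -0.336]
top [ 0.441 -0.102  0.876] 410.25755507211323 -0.09911911069307355
caddy_xl 0.67 [258. 282.] 958 [ 0.444 -0.056]
caddy_l 0.92 [195. 227.] 463 [0.552 0.075]
caddy_l 0.9 [178. 187.] 502 [0.635 0.117]
caddy_l 0.74 [320. 145.] 551 [ 0.73  -0.179]
caddy_m 0.92 [195. 227.] 463 [0.553 0.077]
caddy_m 0.9 [178. 187.] 502 [0.637 0.119]
caddy_m 0.74 [320. 145.] 551 [ 0.733 -0.18 ]
caddy_s 0.92 [195. 227.] 463 [0.555 0.08 ]
caddy_s 0.9 [178. 187.] 502 [0.64  0.122]
caddy_s 0.74 [320. 145.] 551 [ 0.737 -0.181]
stand 0.68 [264. 202.] 1431 [ 0.612 -0.062]
stand 0.59 [258. 282.] 948 [ 0.444 -0.054]
espresso_cup 0.65 [190. 280.] 877 [0.446 0.082]
garlic 0.7 [386. 151.] 556 [ 0.727 -0.326]
mandarin 0.93 [322. 145.] 530 [ 0.737 -0.186]
1.0 [0.25713227 0.62409988 0.20630639] [-5.12692256e-06  1.94187488e-01  9.80964433e-01 -4.96192147e-06] 0.9983906297709394
```

View pics/top1.png

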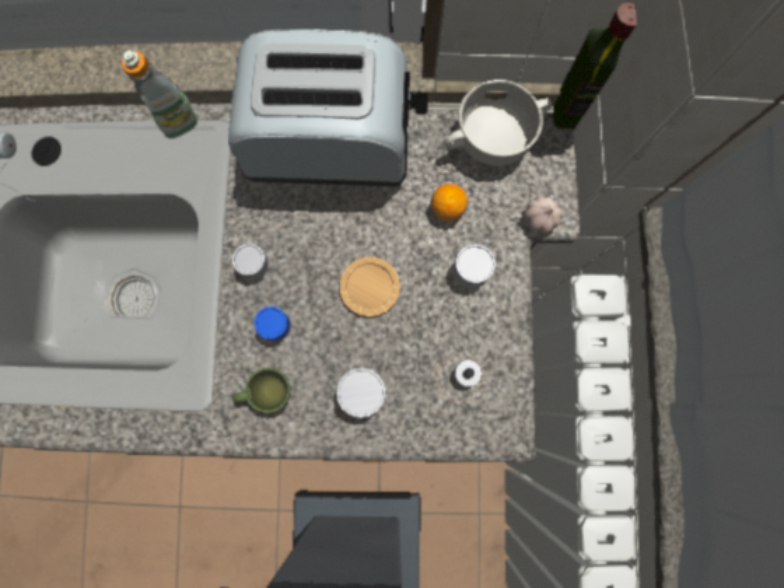

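View pics/scene1.png

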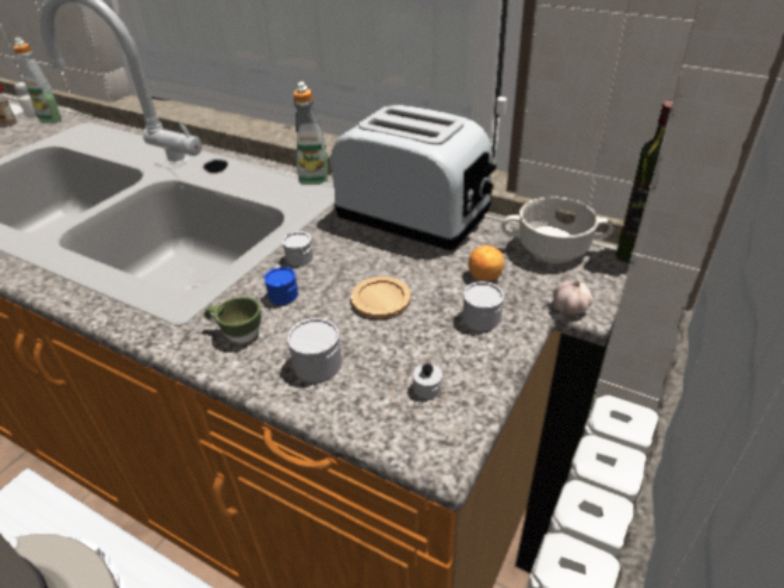

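Candidates (top picture, 784-px scale): caddy_xl is the large silver one at (360,394). caddy_l is silver at (474,266). caddy_m is the silver one at (249,264); the blue look-alike at (272,324) is rejected. caddy_s, with the black knob, is at (468,375), and the stand is at (370,287). I'll check this in one crop with the projected rims overlaid.

```bash
cat >> h.py <<'E'
D=dict(xl=(.034,.058),l=(.029,.050),m=(.024,.042),s=(.019,.030),stand=(.046,.013))
def circ(c,xy,r,z,n=72):
    return np.array([proj(c,[xy[0]+r*np.cos(a),xy[1]+r*np.sin(a),z]) for a in np.linspace(0,2*np.pi,n,endpoint=False)])
def sil(c,xy,r,h,z0=0):
    return cv2.convexHull(np.vstack([circ(c,xy,r,z0+h),circ(c,xy,r,z0+.004),circ(c,xy,r-.003,z0)]).astype(np.float32))
def fitmask(c,m,xy0,r,h,z0=0):
    from scipy.optimize import minimize
    m=m.astype(np.float32)
    def f(p):
        I=np.zeros(m.shape,np.uint8); cv2.fillConvexPoly(I,np.round(sil(c,p,r,h,z0)*16).astype(np.int32),255,cv2.LINE_AA,4); return np.abs(I/255.-m).sum()
    best=minimize(f,xy0,method='Nelder-Mead',options=dict(initial_simplex=np.array(xy0)+np.array([[0,0],[.01,0],[0,.01]]),xatol=1e-4,fatol=.1)); return best.x,best.fun/m.sum()
def draw(c,P,f,box,n):
    x0,y0,x1,y1=box; I=cv2.resize(c['img'][y0:y1,x0:x1,::-1],None,fx=f,fy=f,interpolation=cv2.INTER_CUBIC)
    for k,(xy,z0) in P.items():
        r,h=D[k]; p=(circ(c,xy,r,z0+h)+.5-[x0,y0])*f
        cv2.polylines(I,[np.round(p).astype(np.int32)],True,(0,0,255),1)
    cv2.imwrite('pics/'+n,I)
E
python3 - <<'E'
from h import *
c0={}
G=dict(xl=(.444,-.056),l=(.63,-.22),m=(.637,.119),s=(.49,-.21),stand=(.612,-.062))
S={k:[] for k in G}
for n in ['top','scene']:
    c=cam(n); c0[n]=c
    for k in G:
        t='stand' if k=='stand' else 'caddy_'+k
        L=cut_out(n,t); g=proj(c,[*G[k],D[k][1]/2])
        for t2 in ('caddy_l','caddy_m','caddy_s','caddy_xl'): 
            if k!='stand' and not any(np.hypot(*(np.array(d['pixel'])-g))<15 for d in L): L=cut_out(n,t2)
        L=[d for d in L if np.hypot(*(np.array(d['pixel'])-g))<15]
        if L:
            x,e=fitmask(c,L[0]['pixels'],G[k],*D[k]); S[k].append(x); print(n,k,np.round(x,4),round(e,3),L[0]['score'])
        else: print(n,k,'none')
draw(c0['top'],{k:(S[k][0] if S[k] else G[k],0) for k in G},3.5,(150,140,370,305),'crop1.png')
E
```

```text
top xl [ 0.4474 -0.0541] 0.087 0.9
top l [ 0.6376 -0.2193] 0.115 0.94
top m [0.6426 0.1213] 0.062 0.85
top s [ 0.4783 -0.2097] 0.126 0.6
top stand [ 0.6086 -0.0621] 0.047 0.7
scene xl [ 0.4479 -0.0556] 0.136 0.69
scene l [ 0.6369 -0.2199] 0.076 0.87
scene m [0.6421 0.1206] 0.123 0.91
scene s [ 0.4775 -0.2108] 0.198 0.68
scene stand none
```

View pics/crop1.png

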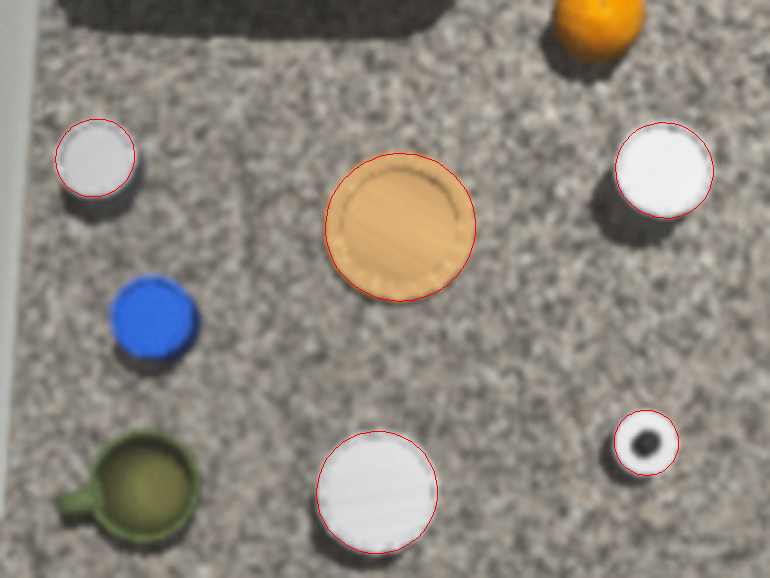

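```bash
python3 -m crank '[{"delta_rot":[0,0,-8],"xyz":[-0.03,-0.04,-0.01],"fingers":-1},{"delta_rot":[0,0,-16],"xyz":[-0.06,-0.07,-0.02],"fingers":-1},{"delta_rot":[0,0,-22.4],"xyz":[-0.09,-0.1,-0.03],"fingers":-1},{"delta_rot":[0,0,-22.4],"xyz":[-0.12,-0.13,-0.04],"fingers":-1},{"delta_rot":[0,0,-22.4],"xyz":[-0.15,-0.165,-0.05],"fingers":-1},{"delta_rot":[0,0,-22.4],"xyz":[-0.18,-0.2,-0.06],"fingers":-1},{"delta_rot":[0,0,-22.4],"xyz":[-0.21,-0.235,-0.06],"fingers":-1},{"delta_rot":[0,0,-22.4],"xyz":[-0.24,-0.27,-0.06],"fingers":-1},{"delta_rot":[0,0,-22.4],"xyz":[-0.24,-0.27,-0.06],"fingers":-1}]' 60
```

```text
t: 2.5
eef_pos: [0.3786, 0.2766, 0.2667]
tool_rot: [0.001, 0.005, 1.0, -0.001]
contact_force: [0.6, 0.1, 0.4]
gripper_width: 1.004
grasp_force: 0.0
```

The overlay fits all five parts: silver m (95,158), l (664,170), xl (377,492), s with its knob (646,443) and the stand (401,227). The blue one at (154,318) stays out. I'll reach for xl.

```bash
python3 -m crank '[{"delta_rot":[0,0,0],"xyz":[-0.01,-0.04,0],"fingers":-1},{"delta_rot":[0,0,0],"xyz":[-0.02,-0.085,0],"fingers":-1},{"delta_rot":[0,0,0],"xyz":[-0.03,-0.13,0.02],"fingers":-1},{"delta_rot":[0,0,0],"xyz":[-0.04,-0.175,0.04],"fingers":-1},{"delta_rot":[0,0,0],"xyz":[-0.05,-0.22,0.07],"fingers":-1},{"delta_rot":[0,0,0],"xyz":[-0.06,-0.265,0.1],"fingers":-1},{"delta_rot":[0,0,0],"xyz":[-0.066,-0.305,0.13],"fingers":-1},{"delta_rot":[0,0,0],"xyz":[-0.069,-0.332,0.15],"fingers":-1},{"delta_rot":[0,0,0],"xyz":[-0.069,-0.332,0.16],"fingers":-1},{"delta_rot":[0,0,0],"xyz":[-0.069,-0.332,0.16],"fingers":-1}]'; python3 - <<'E'
from h import *
o=telemetry.get_obs(); print(o['eef_pos'],o['contact_force'])
c=cam('wrist'); save(c,'w1.png'); print(np.round(c['origin'],3),np.round(proj(c,[.4477,-.055,.058])))
E
```

```text
t: 3.5
eef_pos: [0.4442, -0.0492, 0.1051]
tool_rot: [-0.002, 0.001, 1.0, -0.0]
contact_force: [-0.8, -0.1, -0.1]
gripper_width: 1.001
grasp_force: 0.0
[ 0.44423745 -0.04918351  0.10508966] [-0.80563929 -0.05977602 -0.0823014 ]
[ 0.374 -0.049  0.274] [271. 220.]
```

View pics/w1.png

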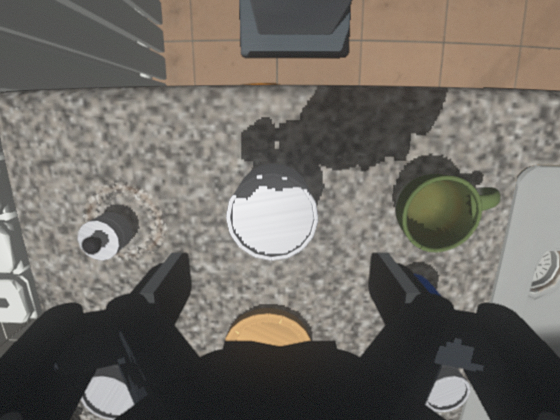

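The wrist view shows xl's rim at (272,216), where (271,220) was predicted, so it agrees. I'll descend.

```bash
python3 -m crank '[{"delta_rot":[0,0,0],"xyz":[0,0,0.01],"fingers":-1},{"delta_rot":[0,0,0],"xyz":[0,0,0.02],"fingers":-1},{"delta_rot":[0,0,0],"xyz":[0,0,0.035],"fingers":-1},{"delta_rot":[0,0,0],"xyz":[0,0,0.05],"fingers":-1},{"delta_rot":[0,0,0],"xyz":[0,0,0.065],"fingers":-1},{"delta_rot":[0,0,0],"xyz":[0,0,0.08],"fingers":-1},{"delta_rot":[0,0,0],"xyz":[0,0,0.088],"fingers":-1},{"delta_rot":[0,0,0],"xyz":[0,0,0.088],"fingers":-1}]'
```

```text
t: 4.35
eef_pos: [0.4445, -0.0484, 0.0174]
tool_rot: [-0.001, -0.001, 1.0, 0.0]
contact_force: [0.7, -0.7, 0.0]
gripper_width: 1.001
grasp_force: 0.0
```

```bash
python3 -m crank '[{"delta_rot":[0,0,0],"xyz":[-0.003,-0.0066,0],"fingers":-1},{"delta_rot":[0,0,0],"xyz":[-0.003,-0.0066,0],"fingers":-1},{"delta_rot":[0,0,0],"xyz":[-0.003,-0.0066,0],"fingers":0.2},{"delta_rot":[0,0,0],"xyz":[-0.003,-0.0066,0],"fingers":1},{"delta_rot":[0,0,0],"xyz":[-0.003,-0.0066,0],"fingers":1},{"delta_rot":[0,0,0],"xyz":[-0.003,-0.0066,0],"fingers":1},{"delta_rot":[0,0,0],"xyz":[-0.003,-0.0066,0],"fingers":1}]' 50
```

```text
t: 5.05
eef_pos: [0.4489, -0.0556, 0.0197]
tool_rot: [0.001, 0.0, 1.0, 0.0]
contact_force: [-3.4, 0.7, 17.6]
gripper_width: 0.769
grasp_force: 50.7
```

```bash
python3 -m crank '[{"delta_rot":[0,0,0],"xyz":[0,0,-0.015],"fingers":1},{"delta_rot":[0,0,0],"xyz":[0,0,-0.03],"fingers":1},{"delta_rot":[0,0,0],"xyz":[-0.02,0,-0.045],"fingers":1},{"delta_rot":[0,0,0],"xyz":[-0.05,-0.003,-0.05],"fingers":1},{"delta_rot":[0,0,0],"xyz":[-0.08,-0.005,-0.05],"fingers":1},{"delta_rot":[0,0,0],"xyz":[-0.11,-0.0065,-0.05],"fingers":1},{"delta_rot":[0,0,0],"xyz":[-0.14,-0.0065,-0.05],"fingers":1},{"delta_rot":[0,0,0],"xyz":[-0.155,-0.0065,-0.05],"fingers":1},{"delta_rot":[0,0,0],"xyz":[-0.16,-0.0065,-0.05],"fingers":1},{"delta_rot":[0,0,0],"xyz":[-0.16,-0.0065,-0.05],"fingers":1}]'; python3 - <<'E'
from h import *
o=telemetry.get_obs(); print(o['eef_pos'],o['contact_force'],o['gripper_width'])
c=cam('wrist'); save(c,'w2.png'); p=np.array(o['eef_pos'])
for d in cut_out('wrist','stand')[:2]: print(d['score'],fitmask(c,d['pixels'],(.6086,-.062),*D['stand']))
for d in cut_out('wrist','caddy_xl')[:2]: print(d['score'],fitmask(c,d['pixels'],p[:2],*D['xl'],p[2]-.0185))
E
```

```text
t: 6.05
eef_pos: [0.6079, -0.0619, 0.068]
tool_rot: [-0.0, -0.0, 1.0, -0.0]
contact_force: [-0.6, -0.2, -2.4]
gripper_width: 0.766
grasp_force: 56.4
[ 0.60787959 -0.06189206  0.06797038] [-0.59138425 -0.19200822 -2.43674681] 0.7660750078566686
0.57 (array([ 0.60754428, -0.06181743]), np.float64(2.5818214301666))
0.65 (array([ 0.60481196, -0.06151384]), np.float64(0.029205036647246753))
0.46 (array([ 0.84662959, -0.11595456]), np.float64(1.0))
```

View pics/w2.png

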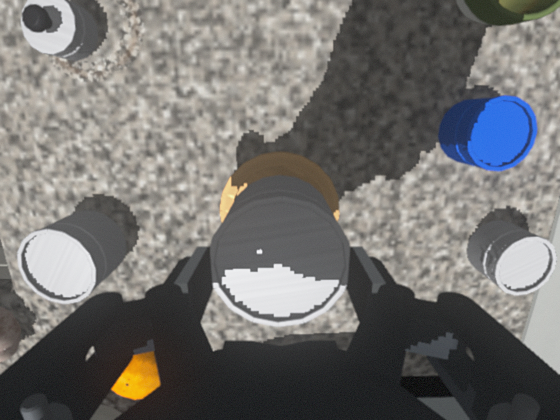

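```bash
python3 - <<'E'
from h import *
c=cam('wrist')
for x in (.6066,.6086,.6106): print(x,proj(c,[x-.046,-.062,.013]),proj(c,[x-.046,-.062,0]))
# wood-coloured column scan
im=c['img'].astype(int)
for u in (272,280,288): print([tuple(im[v,u]) for v in range(148,160,2)])
for y in (-.064,-.062,-.06):print(y,proj(c,[.6086-.03,y+.035,.013]))
E
```

```text
0.6066 [279.08554694 151.87171493] [279.10867357 150.06784758]
0.6086 [279.08803685 154.61230411] [279.11097822 152.66561688]
0.6106 [279.09051887 157.34081787] [279.11327588 155.25260073]
[(np.int64(90), np.int64(88), np.int64(83)), (np.int64(87), np.int64(87), np.int64(79)), (np.int64(83), np.int64(81), np.int64(75)), (np.int64(97), np.int64(83), np.int64(64)), (np.int64(104), np.int64(87), np.int64(67)), (np.int64(104), np.int64(88), np.int64(68))]
[(np.int64(88), np.int64(84), np.int64(82)), (np.int64(82), np.int64(81), np.int64(77)), (np.int64(75), np.int64(70), np.int64(65)), (np.int64(104), np.int64(85), np.int64(68)), (np.int64(104), np.int64(87), np.int64(68)), (np.int64(99), np.int64(85), np.int64(64))]
[(np.int64(76), np.int64(74), np.int64(68)), (np.int64(73), np.int64(73), np.int64(69)), (np.int64(76), np.int64(73), np.int64(69)), (np.int64(91), np.int64(79), np.int64(61)), (np.int64(104), np.int64(87), np.int64(67)), (np.int64(104), np.int64(90), np.int64(69))]
-0.064 [323.20004287 176.11131757]
-0.062 [325.86545691 176.11400935]
-0.06 [328.52964814 176.11694944]
```

```bash
python3 -m crank '[{"delta_rot":[0,0,0],"xyz":[-0.0025,0,0.01],"fingers":1},{"delta_rot":[0,0,0],"xyz":[-0.0025,0,0.02],"fingers":1},{"delta_rot":[0,0,0],"xyz":[-0.0025,0,0.028],"fingers":1},{"delta_rot":[0,0,0],"xyz":[-0.0025,0,0.033],"fingers":1},{"delta_rot":[0,0,0],"xyz":[-0.0025,0,0.037],"fingers":1},{"delta_rot":[0,0,0],"xyz":[-0.0025,0,0.04],"fingers":1},{"delta_rot":[0,0,0],"xyz":[-0.0025,0,0.04],"fingers":1}]'
```

```text
t: 6.95
eef_pos: [0.6108, -0.0622, 0.0283]
tool_rot: [0.0, 0.0, 1.0, -0.0]
contact_force: [-0.2, 0.1, -2.2]
gripper_width: 0.763
grasp_force: 56.4
```

```bash
python3 -m crank '[{"delta_rot":[0,0,0],"xyz":[0,0,0.001],"fingers":1},{"delta_rot":[0,0,0],"xyz":[0,0,0.002],"fingers":1},{"delta_rot":[0,0,0],"xyz":[0,0,0.002],"fingers":1}]';python3 -m crank '[{"delta_rot":[0,0,0],"xyz":[0,0,0.001],"fingers":1},{"delta_rot":[0,0,0],"xyz":[0,0,0.001],"fingers":1}]'
```

```text
t: 7.25
eef_pos: [0.611, -0.0621, 0.0279]
tool_rot: [0.0, 0.0, 1.0, 0.0]
contact_force: [-5.6, 1.0, 13.5]
gripper_width: 0.77
grasp_force: 57.6
t: 7.45
eef_pos: [0.611, -0.0621, 0.0279]
tool_rot: [0.0, 0.0, 1.0, 0.001]
contact_force: [-7.8, 1.2, 20.8]
gripper_width: 0.767
grasp_force: 58.3
```

It touches at the height of the recess floor (8 mm), so xl is seated. I'll release, retreat and look.

```bash
python3 -m crank '[{"delta_rot":[0,0,0],"xyz":[0,0,-0.002],"fingers":0.4},{"delta_rot":[0,0,0],"xyz":[0,0,-0.002],"fingers":-1},{"delta_rot":[0,0,0],"xyz":[0,0,-0.002],"fingers":-1},{"delta_rot":[0,0,0],"xyz":[0,0,-0.002],"fingers":-1},{"delta_rot":[0,0,0],"xyz":[0,0,-0.02],"fingers":-1},{"delta_rot":[0,0,0],"xyz":[0,0,-0.05],"fingers":-1},{"delta_rot":[0,0,0],"xyz":[0,0,-0.08],"fingers":-1},{"delta_rot":[0,0,0],"xyz":[0,-0.03,-0.09],"fingers":-1},{"delta_rot":[0,0,0],"xyz":[-0.01,-0.07,-0.09],"fingers":-1},{"delta_rot":[0,0,0],"xyz":[-0.02,-0.11,-0.09],"fingers":-1}]'
python3 -m crank '[{"delta_rot":[0,0,0],"xyz":[-0.004,-0.03,0],"fingers":-1},{"delta_rot":[0,0,0],"xyz":[-0.006,-0.047,0],"fingers":-1},{"delta_rot":[0,0,0],"xyz":[-0.006,-0.047,0],"fingers":-1},{"delta_rot":[0,0,0],"xyz":[-0.006,-0.047,0],"fingers":-1}]'
python3 - <<'E'
from h import *
o=telemetry.get_obs(); print(o['eef_pos'],o['contact_force'],o['gripper_width'])
p=np.array(o['eef_pos']); c=cam('wrist'); save(c,'w3.png')
for d in cut_out('wrist','caddy_l')[:4]: print(d['score'],d['pixel'],fitmask(c,d['pixels'],(.637,-.2196),*D['l']))
print(proj(c,[.6086,-.062,.066]))
for d in cut_out('wrist','caddy_xl')[:3]: print(d['score'],d['pixel'],fitmask(c,d['pixels'],(.6086,-.062),*D['xl'],.008))
E
```

```text
t: 8.45
eef_pos: [0.6314, -0.1725, 0.1159]
tool_rot: [0.001, -0.001, 1.0, 0.0]
contact_force: [0.6, -0.4, -0.2]
gripper_width: 1.005
grasp_force: 0.0
t: 8.85
eef_pos: [0.6366, -0.2175, 0.1148]
tool_rot: [-0.0, -0.0, 1.0, 0.001]
contact_force: [0.6, 0.9, -0.2]
gripper_width: 1.004
grasp_force: 0.0
[ 0.6366494  -0.21747017  0.11477968] [ 0.62918339  0.88037662 -0.18504274] 1.004252422720896
0.64 [275.9, 205.0] (array([ 0.6374475, -0.2192847]), np.float64(0.05208752963099985))
[486.43827227 178.61803502]
0.93 [471.6, 171.2] (array([ 0.60897699, -0.06116304]), np.float64(0.02404293397604643))
```

View pics/w3.png

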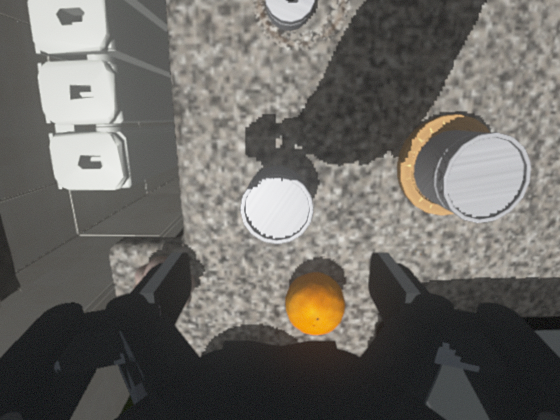

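xl stands upright in the stand at (487,177), and l is at (279,208), directly ahead. I'll descend on l and grip it.

```bash
python3 -m crank '[{"delta_rot":[0,0,0],"xyz":[-0.001,-0.002,0.02],"fingers":-1},{"delta_rot":[0,0,0],"xyz":[-0.001,-0.002,0.04],"fingers":-1},{"delta_rot":[0,0,0],"xyz":[-0.001,-0.002,0.06],"fingers":-1},{"delta_rot":[0,0,0],"xyz":[-0.001,-0.002,0.08],"fingers":-1},{"delta_rot":[0,0,0],"xyz":[-0.001,-0.002,0.095],"fingers":-1},{"delta_rot":[0,0,0],"xyz":[-0.001,-0.002,0.1],"fingers":-1},{"delta_rot":[0,0,0],"xyz":[-0.001,-0.002,0.1],"fingers":-1}]' ; python3 -m crank '[{"delta_rot":[0,0,0],"xyz":[0,0,0],"fingers":0},{"delta_rot":[0,0,0],"xyz":[0,0,0],"fingers":1},{"delta_rot":[0,0,0],"xyz":[0,0,0],"fingers":1},{"delta_rot":[0,0,0],"xyz":[0,0,0],"fingers":1},{"delta_rot":[0,0,0],"xyz":[0,0,0],"fingers":1},{"delta_rot":[0,0,0],"xyz":[0,0,0],"fingers":1}]' 50
```

```text
t: 9.7
eef_pos: [0.6375, -0.2202, 0.0147]
tool_rot: [-0.001, -0.0, 1.0, 0.0]
contact_force: [-0.1, 0.7, 0.9]
gripper_width: 0.999
grasp_force: 0.0
t: 10.3
eef_pos: [0.6386, -0.2212, 0.0173]
tool_rot: [0.001, -0.0, 1.0, -0.0]
contact_force: [-2.6, 1.1, 8.5]
gripper_width: 0.645
grasp_force: 51.1
```

```bash
python3 -m crank '[{"delta_rot":[0,0,0],"xyz":[0,0,-0.02],"fingers":1},{"delta_rot":[0,0,0],"xyz":[0,0,-0.045],"fingers":1},{"delta_rot":[0,0,0],"xyz":[0,0,-0.07],"fingers":1},{"delta_rot":[0,0,0],"xyz":[0.005,0.01,-0.085],"fingers":1},{"delta_rot":[0,0,0],"xyz":[0.01,0.04,-0.09],"fingers":1},{"delta_rot":[0,0,0],"xyz":[0.02,0.075,-0.09],"fingers":1},{"delta_rot":[0,0,0],"xyz":[0.028,0.11,-0.09],"fingers":1},{"delta_rot":[0,0,0],"xyz":[0.028,0.145,-0.09],"fingers":1},{"delta_rot":[0,0,0],"xyz":[0.028,0.1585,-0.09],"fingers":1},{"delta_rot":[0,0,0],"xyz":[0.028,0.1585,-0.09],"fingers":1}]'; cat > rel.py <<'E'
import sys
from h import *
# rel.py held support sup_x sup_y sup_z0 off(tcp-foot) name
h,s,sx,sy,sz,off,nm=sys.argv[1:8]; sx,sy,sz,off=map(float,(sx,sy,sz,off))
python_wait=cam('wrist')
c=cam('wrist'); o=telemetry.get_obs(); p=np.array(o['eef_pos']); print(p,o['contact_force'],o['gripper_width'])
for k,xy,z in ((h,p[:2],p[2]-off),(s,(sx,sy),sz)):
    g=proj(c,[*xy,z+D[k][1]])
    for d in cut_out('wrist','caddy_'+k)[:4]:
        if np.hypot(*(np.array(d['pixel'])-g))<70: print(k,round(d['score'],2),d['pixel'],fitmask(c,d['pixels'],xy,*D[k],z))
draw(c,{h:(p[:2]-[.0015,0],p[2]-off),s:((sx,sy),sz)},1.4,(0,0,560,420),nm)
E
python3 rel.py l xl .609 -.0615 .008 .0173 w4.png
```

```text
t: 11.3
eef_pos: [0.6096, -0.0589, 0.1052]
tool_rot: [-0.0, -0.003, 1.0, 0.001]
contact_force: [1.0, 0.6, -1.0]
gripper_width: 0.646
grasp_force: 53.0
[ 0.60956177 -0.06368948  0.10544298] [-0.35873259 -0.16750019 -1.16320212] 0.6442443258303929
l 0.97 [276.0, 252.5] (array([ 0.60865185, -0.06140339]), np.float64(0.028534868841970575))
xl 0.73 [281.0, 180.2] (array([ 0.60896738, -0.06154154]), np.float64(2.8268645587731496))
```

View pics/w4.png

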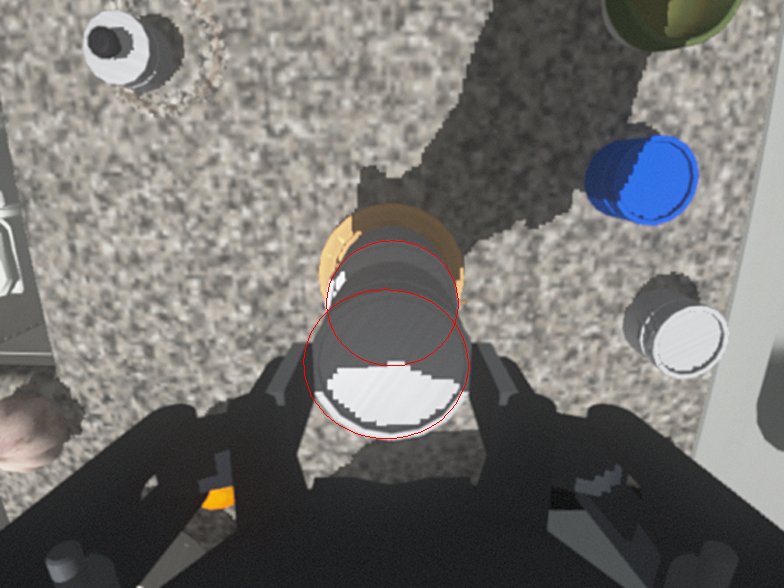

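```bash
python3 - <<'E'
from h import *
for i in range(4):
    c=cam('wrist'); o=telemetry.get_obs(); p=np.array(o['eef_pos']); 
    d=cut_out('wrist','caddy_l')[0]
    print(np.round(p,4),np.round(c['origin'],4),fitmask(c,d['pixels'],(.609,-.062),*D['l'],p[2]-.0173))
E
```

```text
[ 0.6095 -0.0649  0.1054] [ 0.5392 -0.0642  0.2737] (array([ 0.84775  , -0.1160625]), np.float64(1.0))
[ 0.6096 -0.0643  0.1053] [ 0.5393 -0.0639  0.2737] (array([ 0.84775  , -0.1160625]), np.float64(1.0))
[ 0.6097 -0.0636  0.1052] [ 0.5394 -0.0633  0.2736] (array([ 0.84775  , -0.1160625]), np.float64(1.0))
[ 0.6097 -0.063   0.1052] [ 0.5394 -0.0628  0.2736] (array([ 0.84775  , -0.1160625]), np.float64(1.0))
```

```bash
python3 -m crank '[{"delta_rot":[0,0,0],"xyz":[0,0,0],"fingers":1},{"delta_rot":[0,0,0],"xyz":[0,0,0],"fingers":1},{"delta_rot":[0,0,0],"xyz":[0,0,0],"fingers":1},{"delta_rot":[0,0,0],"xyz":[0,0,0],"fingers":1},{"delta_rot":[0,0,0],"xyz":[0,0,0],"fingers":1},{"delta_rot":[0,0,0],"xyz":[0,0,0],"fingers":1}]'; python3 - <<'E'
from h import *
for i in range(3):
    c=cam('wrist'); o=telemetry.get_obs(); p=np.array(o['eef_pos']); 
    print(np.round(p,4),np.round(c['origin'],4))
    for d in cut_out('wrist','caddy_l')[:4]:
        if 240<d['pixel'][0]<310: print(d['pixel'],fitmask(c,d['pixels'],(.609,-.062),*D['l'],p[2]-.0173))
im=c['img'].astype(int); hsv=cv2.cvtColor(c['img'],cv2.COLOR_RGB2HSV); w=((hsv[:,:,0]>8)&(hsv[:,:,0]<22)&(hsv[:,:,1]>70)); w[:140]=0;w[230:]=0;w[:,:200]=0;w[:,350:]=0
ys,xs=np.nonzero(w); print('wood rows',ys.min(),'cols',xs.min(),xs.max())
s=(.6086,-.062); q=np.vstack([circ(c,s,.046,.013),circ(c,s,.046,0)]); print('pred',q.min(0),q.max(0))
E
```

```text
t: 12.5
eef_pos: [0.6097, -0.0625, 0.1053]
tool_rot: [0.0, -0.0, 1.0, 0.0]
contact_force: [0.2, -0.2, -1.2]
gripper_width: 0.643
grasp_force: 53.0
[ 0.6097 -0.0625  0.1053] [ 0.5394 -0.0621  0.2736]
[276.3, 252.5] (array([ 0.60911807, -0.06219796]), np.float64(0.032497569453406636))
[ 0.6097 -0.0625  0.1053] [ 0.5394 -0.0621  0.2736]
[277.6, 253.3] (array([ 0.60900168, -0.06215206]), np.float64(0.032425508617706454))
[ 0.6097 -0.0625  0.1053] [ 0.5394 -0.0621  0.2736]
[280.4, 254.8] (array([ 0.60877798, -0.06210902]), np.float64(0.02237581051888409))
wood rows 145 cols 228 333
pred [228.03485373 144.61262951] [331.31399826 245.95982023]
```

The stand's predicted outline matches, and held l is within about 0.7 mm of xl's axis. I'll lower it.

```bash
python3 -m crank '[{"delta_rot":[0,0,0],"xyz":[0,0,0.007],"fingers":1},{"delta_rot":[0,0,0],"xyz":[0,0,0.013],"fingers":1},{"delta_rot":[0,0,0],"xyz":[0,0,0.017],"fingers":1},{"delta_rot":[0,0,0],"xyz":[0,0,0.02],"fingers":1},{"delta_rot":[0,0,0],"xyz":[0,0,0.0225],"fingers":1},{"delta_rot":[0,0,0],"xyz":[0,0,0.024],"fingers":1},{"delta_rot":[0,0,0],"xyz":[0,0,0.025],"fingers":1},{"delta_rot":[0,0,0],"xyz":[0,0,0.025],"fingers":1}]'; python3 -m crank '[{"delta_rot":[0,0,0],"xyz":[0,0,0.001],"fingers":1},{"delta_rot":[0,0,0],"xyz":[0,0,0.002],"fingers":1},{"delta_rot":[0,0,0],"xyz":[0,0,0.002],"fingers":1},{"delta_rot":[0,0,0],"xyz":[0,0,0.002],"fingers":1}]'
```

```text
t: 13.6
eef_pos: [0.6097, -0.0625, 0.0802]
tool_rot: [-0.0, -0.0, 1.0, 0.0]
contact_force: [0.3, 0.8, -1.5]
gripper_width: 0.644
grasp_force: 53.0
t: 14.0
eef_pos: [0.6102, -0.0625, 0.0794]
tool_rot: [0.001, -0.0, 1.0, 0.0]
contact_force: [-2.7, 0.5, 7.3]
gripper_width: 0.649
grasp_force: 53.9
```

```bash
python3 -m crank '[{"delta_rot":[0,0,0],"xyz":[0,0,-0.002],"fingers":0.2},{"delta_rot":[0,0,0],"xyz":[0,0,-0.002],"fingers":-1},{"delta_rot":[0,0,0],"xyz":[0,0,-0.002],"fingers":-1},{"delta_rot":[0,0,0],"xyz":[0,0,-0.002],"fingers":-1},{"delta_rot":[0,0,0],"xyz":[0,0,-0.02],"fingers":-1},{"delta_rot":[0,0,0],"xyz":[0,0,-0.045],"fingers":-1},{"delta_rot":[0,0,0],"xyz":[0,0,-0.07],"fingers":-1},{"delta_rot":[0,0,0],"xyz":[-0.01,0.03,-0.07],"fingers":-1},{"delta_rot":[0,0,0],"xyz":[-0.02,0.07,-0.07],"fingers":-1},{"delta_rot":[0,0,0],"xyz":[-0.032,0.11,-0.07],"fingers":-1}]'
python3 -m crank '[{"delta_rot":[0,0,0],"xyz":[0,0.04,0.01],"fingers":-1},{"delta_rot":[0,0,0],"xyz":[0,0.065,0.02],"fingers":-1},{"delta_rot":[0,0,0],"xyz":[0,0.0735,0.04],"fingers":-1},{"delta_rot":[0,0,0],"xyz":[0,0.0735,0.05],"fingers":-1},{"delta_rot":[0,0,0],"xyz":[0,0.0735,0.05],"fingers":-1},{"delta_rot":[0,0,0],"xyz":[0,0.0735,0.05],"fingers":-1},{"delta_rot":[0,0,0],"xyz":[0,0.0735,0.05],"fingers":-1},{"delta_rot":[0,0,0],"xyz":[0,0.0735,0.05],"fingers":-1}]'
python3 - <<'E'
from h import *
o=telemetry.get_obs(); print(o['eef_pos'],o['contact_force'])
c=cam('wrist'); save(c,'w5.png')
for k,xy,z in (('m',(.6424,.121),0),('l',(.609,-.062),.062),('xl',(.609,-.062),.008)):
    g=proj(c,[*xy,z+D[k][1]]); print(k,g)
    for d in cut_out('wrist','caddy_'+k)[:4]:
        if np.hypot(*(np.array(d['pixel'])-g))<40: print(k,round(d['score'],2),d['pixel'],fitmask(c,d['pixels'],xy,*D[k],z))
E
```

```text
t: 15.0
eef_pos: [0.642, 0.0482, 0.1487]
tool_rot: [0.0, 0.001, 1.0, 0.0]
contact_force: [0.7, -0.4, 1.1]
gripper_width: 1.001
grasp_force: 0.0
t: 15.8
eef_pos: [0.6424, 0.1201, 0.0993]
tool_rot: [0.001, 0.001, 1.0, 0.0]
contact_force: [-0.3, 0.4, -0.3]
gripper_width: 1.001
grasp_force: 0.0
[0.6424067  0.12008115 0.09931298] [-0.324656    0.38312203 -0.28021464]
m [280.19623409 211.03418989]
m 0.64 [278.8, 206.2] (array([0.64110455, 0.12107412]), np.float64(0.039239752359980506))
l [-40.87591781 191.72238819]
xl [ 20.88152953 176.08120795]
```

View pics/w5.png

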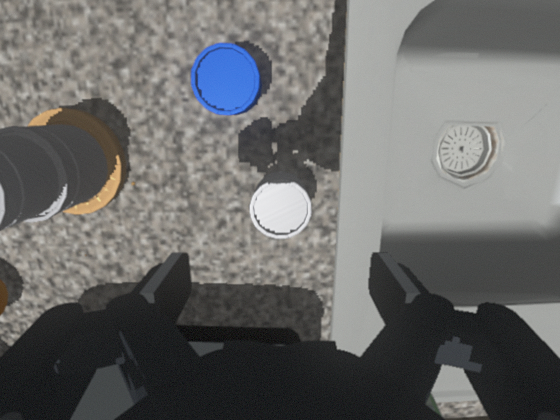

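m (silver) is at (280,208), the rejected blue one at (226,78), and l sits concentric in xl at the left edge. I'll take m with the fingers pre-narrowed because of the sink rim.

```bash
python3 -m crank '[{"delta_rot":[0,0,0],"xyz":[0.001,0.001,0.015],"fingers":-0.5},{"delta_rot":[0,0,0],"xyz":[0.001,0.001,0.03],"fingers":-0.5},{"delta_rot":[0,0,0],"xyz":[0.001,0.001,0.045],"fingers":-0.5},{"delta_rot":[0,0,0],"xyz":[0.001,0.001,0.06],"fingers":-0.5},{"delta_rot":[0,0,0],"xyz":[0.001,0.001,0.075],"fingers":-0.5},{"delta_rot":[0,0,0],"xyz":[0.001,0.001,0.085],"fingers":-0.5},{"delta_rot":[0,0,0],"xyz":[0.001,0.001,0.085],"fingers":-0.5},{"delta_rot":[0,0,0],"xyz":[0.001,0.001,0.085],"fingers":-0.5}]' ; python3 -m crank '[{"delta_rot":[0,0,0],"xyz":[0,0,0],"fingers":0},{"delta_rot":[0,0,0],"xyz":[0,0,0],"fingers":1},{"delta_rot":[0,0,0],"xyz":[0,0,0],"fingers":1},{"delta_rot":[0,0,0],"xyz":[0,0,0],"fingers":1},{"delta_rot":[0,0,0],"xyz":[0,0,0],"fingers":1},{"delta_rot":[0,0,0],"xyz":[0,0,0],"fingers":1}]' 50
```

```text
t: 16.8
eef_pos: [0.6409, 0.1219, 0.0132]
tool_rot: [0.0, -0.0, 1.0, -0.0]
contact_force: [0.7, 0.0, 0.2]
gripper_width: 0.756
grasp_force: 0.0
t: 17.4
eef_pos: [0.641, 0.1225, 0.0139]
tool_rot: [0.0, -0.0, 1.0, 0.0]
contact_force: [-1.8, 1.7, 5.4]
gripper_width: 0.011
grasp_force: 46.1
```

The gripper shut fully, so it missed. I'll look before moving.

```bash
python3 - <<'E'
from h import *
o=telemetry.get_obs(); print(o['eef_pos'],o['gripper_width'],o['grasp_force'])
c=cam('wrist'); t=cam('top'); s=cam('scene')
I=np.hstack([c['img'][:,140:420],s['img'][130:330,110:390].repeat(1,0) if 0 else cv2.resize(s['img'][130:270,150:290],(420,420))])
cv2.imwrite('pics/w6.png',I[:,:,::-1])
E
```

```text
[0.6409653  0.12249296 0.01394732] 0.011124979819601399 46.112551116384566
```

View pics/w6.png

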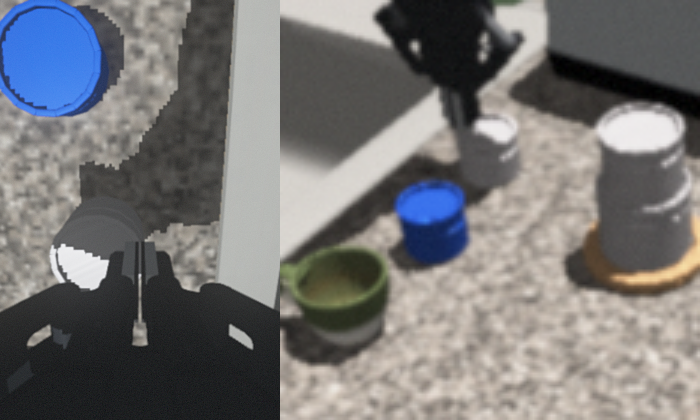

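```bash
python3 -m crank '[{"delta_rot":[0,0,0],"xyz":[0,0,-0.01],"fingers":1},{"delta_rot":[0,0,0],"xyz":[0,0,-0.03],"fingers":1},{"delta_rot":[0,0,0],"xyz":[0,0,-0.05],"fingers":1},{"delta_rot":[0,0,0],"xyz":[0,0,-0.07],"fingers":1},{"delta_rot":[0,0,0],"xyz":[0,0,-0.085],"fingers":1},{"delta_rot":[0,0,0],"xyz":[0,0,-0.085],"fingers":-1},{"delta_rot":[0,0,0],"xyz":[0,0,-0.085],"fingers":-1},{"delta_rot":[0,0,0],"xyz":[0,0,-0.085],"fingers":-1},{"delta_rot":[0,0,0],"xyz":[0,0,-0.085],"fingers":-1},{"delta_rot":[0,0,0],"xyz":[0,0,-0.085],"fingers":-1}]'
python3 - <<'E'
from h import *
o=telemetry.get_obs(); p=o['eef_pos']; print(p,o['contact_force'])
xy=(.635,.10)
for n in ('wrist','scene'):
    c=cam(n); save(c,'after_'+n+'.png')
    for d in cut_out(n,'caddy_m')[:4]:
        print(n,round(d['score'],2),d['pixel'],onz(c,d['pixel'],.03)[:2],fitmask(c,d['pixels'],xy,*D['m']))
c=cam('scene'); w=cam('wrist')
a=cv2.resize(c['img'][130:270,150:290],(420,420)); cv2.imwrite('pics/w7.png',np.hstack([w['img'][100:,150:410],a[:320]])[:,:,::-1])
E
```

```text
t: 18.55
eef_pos: [0.6403, 0.1218, 0.0975]
tool_rot: [-0.001, -0.0, 1.0, -0.0]
contact_force: [-0.2, 0.3, -0.9]
gripper_width: 0.858
grasp_force: 0.0
[0.64025533 0.12184853 0.09747795] [-0.22085372  0.25068016 -0.91448161]
wrist 0.94 [19.3, 184.3] [ 0.620194  -0.0945518] (array([0.9390625, 0.2834375]), np.float64(1.0))
wrist 0.75 [264.5, 217.2] [0.6485006  0.10990229] (array([0.64773191, 0.11014756]), np.float64(0.06931577882794256))
wrist 0.7 [221.7, 80.9] [0.54341445 0.07983623] (array([0.9390625, 0.2834375]), np.float64(1.0))
scene 0.84 [270.9, 178.4] [ 0.68924707 -0.01377648] (array([3.32038086, 0.56895508]), np.float64(1.0))
scene 0.81 [199.0, 202.9] [0.53853468 0.07904092] (array([3.32038086, 0.56895508]), np.float64(1.0))
scene 0.63 [219.4, 174.3] [0.64886069 0.10464354] (array([0.64669163, 0.10870979]), np.float64(0.17653413217138705))
```

View pics/w7.png

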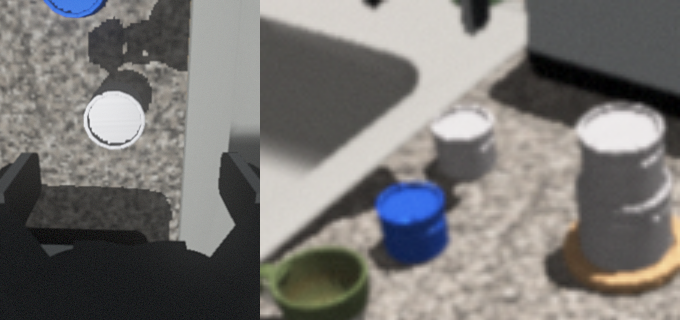

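m popped out but is still upright, now at (.647,.110). The pads were too high on its short body, so I'll retry lower and close in steps.

```bash
python3 -m crank '[{"delta_rot":[0,0,0],"xyz":[-0.007,-0.012,0],"fingers":-0.7},{"delta_rot":[0,0,0],"xyz":[-0.007,-0.012,0.015],"fingers":-0.7},{"delta_rot":[0,0,0],"xyz":[-0.007,-0.012,0.03],"fingers":-0.7},{"delta_rot":[0,0,0],"xyz":[-0.007,-0.012,0.045],"fingers":-0.7},{"delta_rot":[0,0,0],"xyz":[-0.007,-0.012,0.06],"fingers":-0.7},{"delta_rot":[0,0,0],"xyz":[-0.007,-0.012,0.075],"fingers":-0.7},{"delta_rot":[0,0,0],"xyz":[-0.007,-0.012,0.087],"fingers":-0.7},{"delta_rot":[0,0,0],"xyz":[-0.007,-0.012,0.0925],"fingers":-0.7},{"delta_rot":[0,0,0],"xyz":[-0.007,-0.012,0.0925],"fingers":-0.7},{"delta_rot":[0,0,0],"xyz":[-0.007,-0.012,0.0925],"fingers":-0.7}]' 30; python3 - <<'E'
from h import *
c=cam('wrist'); o=telemetry.get_obs(); print(o['eef_pos'],o['contact_force'],o['gripper_width'])
for d in cut_out('wrist','caddy_m')[:4]: print(d['score'],d['pixel'],fitmask(c,d['pixels'],(.647,.11),*D['m']))
save(c,'w8.png')
E
```

```text
t: 19.85
eef_pos: [0.6481, 0.11, 0.0061]
tool_rot: [0.0, -0.0, 1.0, 0.0]
contact_force: [0.4, 0.2, 0.7]
gripper_width: 0.851
grasp_force: 0.0
[0.64836329 0.1100546  0.00647188] [-0.37519378 -0.00539445 -0.16528656] 0.8477536647598326
0.85 [277.2, 257.4] (array([0.64835663, 0.11018826]), np.float64(0.022621326685673102))
0.71 [210.0, 44.9] (array([0.88575  , 0.0559375]), np.float64(1.0))
```

View pics/w8.png

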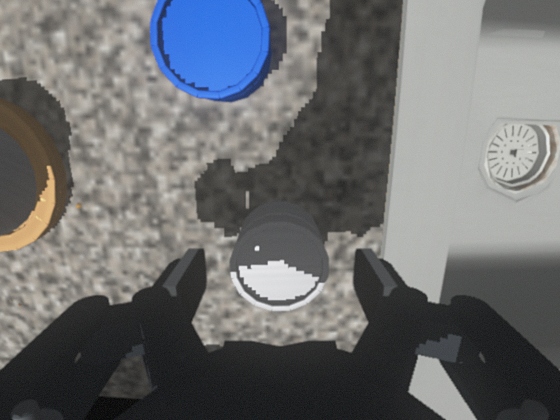

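m is centred between the fingers at (279,260). Closing in steps.

```bash
python3 -m crank '[{"delta_rot":[0,0,0],"xyz":[0,0,0],"fingers":-0.4},{"delta_rot":[0,0,0],"xyz":[0,0,0],"fingers":-0.2},{"delta_rot":[0,0,0],"xyz":[0,0,0],"fingers":-0.1},{"delta_rot":[0,0,0],"xyz":[0,0,0],"fingers":0},{"delta_rot":[0,0,0],"xyz":[0,0,0],"fingers":0.1},{"delta_rot":[0,0,0],"xyz":[0,0,0],"fingers":0.1}]' 30;  python3 -m crank '[{"delta_rot":[0,0,0],"xyz":[0,0,0],"fingers":0.3},{"delta_rot":[0,0,0],"xyz":[0,0,0],"fingers":0.5},{"delta_rot":[0,0,0],"xyz":[0,0,0],"fingers":0.5}]' 40
```

```text
t: 20.55
eef_pos: [0.648, 0.1101, 0.0065]
tool_rot: [0.0, 0.0, 1.0, 0.0]
contact_force: [-1.5, 0.2, 5.3]
gripper_width: 0.54
grasp_force: 30.0
t: 20.85
eef_pos: [0.648, 0.1101, 0.0066]
tool_rot: [0.0, -0.0, 1.0, 0.0]
contact_force: [-1.4, -0.5, 5.8]
gripper_width: 0.536
grasp_force: 39.9
```

```bash
python3 -m crank '[{"delta_rot":[0,0,0],"xyz":[0,0,-0.02],"fingers":1},{"delta_rot":[0,0,0],"xyz":[0,0,-0.045],"fingers":1},{"delta_rot":[0,0,0],"xyz":[0,0,-0.07],"fingers":1},{"delta_rot":[0,0,0],"xyz":[0,0,-0.095],"fingers":1},{"delta_rot":[0,0,0],"xyz":[0,0,-0.12],"fingers":1},{"delta_rot":[0,0,0],"xyz":[0,0,-0.135],"fingers":1},{"delta_rot":[0,0,0],"xyz":[0.005,-0.01,-0.135],"fingers":1},{"delta_rot":[0,0,0],"xyz":[0.01,-0.03,-0.135],"fingers":1},{"delta_rot":[0,0,0],"xyz":[0.015,-0.055,-0.135],"fingers":1},{"delta_rot":[0,0,0],"xyz":[0.02,-0.08,-0.135],"fingers":1}]' 50
python3 -m crank '[{"delta_rot":[0,0,0],"xyz":[0.01,-0.03,0],"fingers":1},{"delta_rot":[0,0,0],"xyz":[0.019,-0.06,0],"fingers":1},{"delta_rot":[0,0,0],"xyz":[0.019,-0.08,0],"fingers":1},{"delta_rot":[0,0,0],"xyz":[0.019,-0.0925,0],"fingers":1},{"delta_rot":[0,0,0],"xyz":[0.019,-0.0925,0],"fingers":1},{"delta_rot":[0,0,0],"xyz":[0.019,-0.0925,0],"fingers":1},{"delta_rot":[0,0,0],"xyz":[0.019,-0.0925,0],"fingers":1},{"delta_rot":[0,0,0],"xyz":[0.019,-0.0925,0],"fingers":1},{"delta_rot":[0,0,0],"xyz":[0.019,-0.0925,0],"fingers":1},{"delta_rot":[0,0,0],"xyz":[0.019,-0.0925,0],"fingers":1}]'
python3 rel.py m l .609 -.062 .062 .0066 w9.png
```

```text
t: 21.85
eef_pos: [0.6255, 0.0269, 0.1389]
tool_rot: [-0.002, 0.0, 1.0, -0.001]
contact_force: [0.6, 0.2, -1.3]
gripper_width: 0.531
grasp_force: 51.2
t: 22.85
eef_pos: [0.6088, -0.0619, 0.1408]
tool_rot: [0.0, -0.001, 1.0, 0.0]
contact_force: [0.5, -0.7, -0.9]
gripper_width: 0.531
grasp_force: 51.2
[ 0.60878047 -0.06222257  0.14082131] [-0.02041379 -0.08882873 -1.4646419 ] 0.5358778638352452
m 0.66 [276.8, 257.7] (array([ 0.60894168, -0.06170593]), np.float64(0.03214012747785966))
l 0.84 [274.9, 195.2] (array([ 0.60790565, -0.06215128]), np.float64(1.8050541061236247))
l 0.66 [276.8, 257.7] (array([ 0.63466517, -0.06242184]), np.float64(0.2842092469363475))
```

View pics/w9.png

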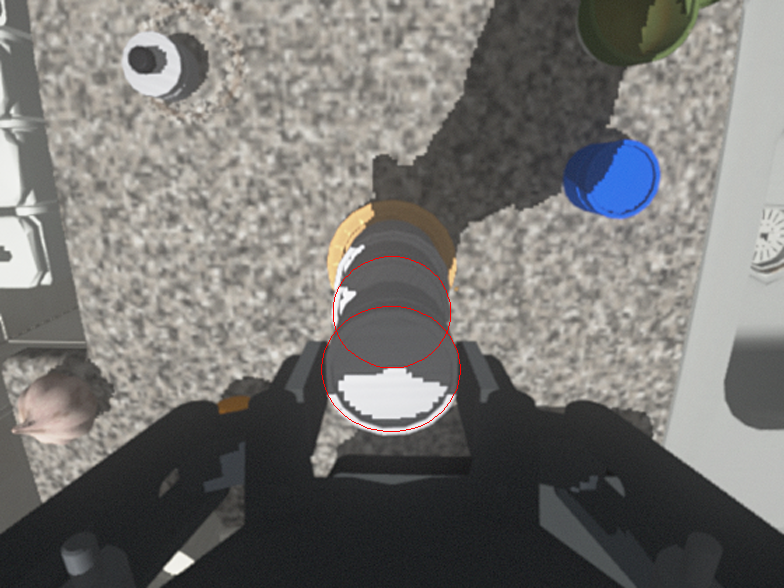

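The predicted l rim coincides with the visible edge, and held m is centred on it. Lowering.

```bash
python3 -m crank '[{"delta_rot":[0,0,0],"xyz":[0,0,0.007],"fingers":1},{"delta_rot":[0,0,0],"xyz":[0,0,0.013],"fingers":1},{"delta_rot":[0,0,0],"xyz":[0,0,0.017],"fingers":1},{"delta_rot":[0,0,0],"xyz":[0,0,0.02],"fingers":1},{"delta_rot":[0,0,0],"xyz":[0,0,0.0225],"fingers":1},{"delta_rot":[0,0,0],"xyz":[0,0,0.0245],"fingers":1},{"delta_rot":[0,0,0],"xyz":[0,0,0.0255],"fingers":1},{"delta_rot":[0,0,0],"xyz":[0,0,0.0255],"fingers":1}]'; python3 -m crank '[{"delta_rot":[0,0,0],"xyz":[0,0,0.001],"fingers":1},{"delta_rot":[0,0,0],"xyz":[0,0,0.002],"fingers":1},{"delta_rot":[0,0,0],"xyz":[0,0,0.002],"fingers":1},{"delta_rot":[0,0,0],"xyz":[0,0,0.002],"fingers":1}]'
```

```text
t: 23.85
eef_pos: [0.6087, -0.0625, 0.1152]
tool_rot: [-0.0, -0.0, 1.0, 0.0]
contact_force: [-0.8, 0.6, -0.8]
gripper_width: 0.531
grasp_force: 51.2
t: 24.25
eef_pos: [0.6096, -0.0626, 0.1148]
tool_rot: [0.001, 0.0, 1.0, 0.0]
contact_force: [-1.1, 0.9, 8.6]
gripper_width: 0.529
grasp_force: 51.9
```

m is seated (foot at 108 mm). I'll release and go to s.

```bash
python3 -m crank '[{"delta_rot":[0,0,0],"xyz":[0,0,-0.002],"fingers":0},{"delta_rot":[0,0,0],"xyz":[0,0,-0.002],"fingers":-0.5},{"delta_rot":[0,0,0],"xyz":[0,0,-0.002],"fingers":-0.5},{"delta_rot":[0,0,0],"xyz":[0,0,-0.002],"fingers":-0.5},{"delta_rot":[0,0,0],"xyz":[0,0,-0.02],"fingers":-0.5},{"delta_rot":[0,0,0],"xyz":[0,0,-0.045],"fingers":-0.5},{"delta_rot":[0,0,0],"xyz":[0,0,-0.065],"fingers":-0.5},{"delta_rot":[0,0,0],"xyz":[0.02,-0.02,-0.07],"fingers":-0.5},{"delta_rot":[0,0,0],"xyz":[0.05,-0.05,-0.07],"fingers":-0.5},{"delta_rot":[0,0,0],"xyz":[0.08,-0.08,-0.07],"fingers":-0.5}]'
python3 -m crank '[{"delta_rot":[0,0,0],"xyz":[0.03,-0.03,0.02],"fingers":-0.5},{"delta_rot":[0,0,0],"xyz":[0.045,-0.055,0.04],"fingers":-0.5},{"delta_rot":[0,0,0],"xyz":[0.0515,-0.067,0.06],"fingers":-0.5},{"delta_rot":[0,0,0],"xyz":[0.0515,-0.067,0.08],"fingers":-0.5},{"delta_rot":[0,0,0],"xyz":[0.0515,-0.067,0.08],"fingers":-0.5},{"delta_rot":[0,0,0],"xyz":[0.0515,-0.067,0.08],"fingers":-0.5},{"delta_rot":[0,0,0],"xyz":[0.0515,-0.067,0.08],"fingers":-0.5},{"delta_rot":[0,0,0],"xyz":[0.0515,-0.067,0.08],"fingers":-0.5},{"delta_rot":[0,0,0],"xyz":[0.0515,-0.067,0.08],"fingers":-0.5}]'
python3 - <<'E'
from h import *
c=cam('wrist'); o=telemetry.get_obs(); print(o['eef_pos'],o['contact_force'],o['gripper_width'])
g=proj(c,[.478,-.21,.03]); print('pred rim',g)
for d in cut_out('wrist','caddy_s')[:4]: print(d['score'],d['pixel'],fitmask(c,d['pixels'],(.478,-.21),*D['s']))
t=cam('top')
a=c['img'][90:370,140:420]; b=cv2.resize(t['img'][150:300,200:360],None,fx=2.6,fy=2.6)
a=cv2.resize(a,(390,390)); cv2.imwrite('pics/w10.png',np.hstack([a,b[:390]])[:,:,::-1])
E
```

```text
t: 25.25
eef_pos: [0.5281, -0.1431, 0.1834]
tool_rot: [0.0, -0.001, 1.0, -0.0]
contact_force: [0.6, -1.2, 0.3]
gripper_width: 0.751
grasp_force: 0.0
t: 26.15
eef_pos: [0.4779, -0.2094, 0.104]
tool_rot: [0.001, -0.0, 1.0, -0.0]
contact_force: [-0.7, -0.0, 0.1]
gripper_width: 0.746
grasp_force: 0.0
[ 0.47775934 -0.20937227  0.10387238] [-0.05079298  0.16297292 -1.43843208] 0.7500044202088025
pred rim [278.33863523 205.16506432]
0.8 [453.2, 412.2] (array([ 0.857375  , -0.25828125]), np.float64(1.0))
0.78 [551.9, 264.2] (array([ 0.857375  , -0.25828125]), np.float64(1.0))
0.62 [434.3, 387.3] (array([ 0.857375  , -0.25828125]), np.float64(1.0))
0.59 [280.7, 203.1] (array([ 0.47611235, -0.20941949]), np.float64(0.11009423745996635))
```

View pics/w10.png

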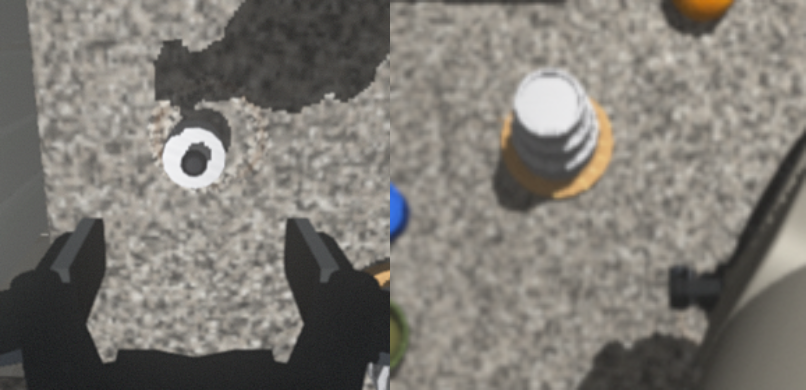

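s is at (195,157) in the left crop with its knob, centred between the fingers. The top view on the right shows xl, l and m concentric on the stand. I'll descend low and close gently.

```bash
python3 -m crank '[{"delta_rot":[0,0,0],"xyz":[0.001,0,0.015],"fingers":-0.5},{"delta_rot":[0,0,0],"xyz":[0.001,0,0.03],"fingers":-0.5},{"delta_rot":[0,0,0],"xyz":[0.001,0,0.045],"fingers":-0.5},{"delta_rot":[0,0,0],"xyz":[0.001,0,0.06],"fingers":-0.5},{"delta_rot":[0,0,0],"xyz":[0.001,0,0.075],"fingers":-0.4},{"delta_rot":[0,0,0],"xyz":[0.001,0,0.09],"fingers":-0.4},{"delta_rot":[0,0,0],"xyz":[0.001,0,0.098],"fingers":-0.3},{"delta_rot":[0,0,0],"xyz":[0.001,0,0.1015],"fingers":-0.3},{"delta_rot":[0,0,0],"xyz":[0.001,0,0.1015],"fingers":-0.2},{"delta_rot":[0,0,0],"xyz":[0.001,0,0.1015],"fingers":-0.1}]' 25
python3 - <<'E'
from h import *
c=cam('wrist'); o=telemetry.get_obs(); print(o['eef_pos'],o['contact_force'],o['gripper_width'])
for d in cut_out('wrist','caddy_s')[:4]: print(d['score'],d['pixel'],proj(c,[.477,-.2095,.015]))
E
python3 -m crank '[{"delta_rot":[0,0,0],"xyz":[0,0,0],"fingers":0},{"delta_rot":[0,0,0],"xyz":[0,0,0],"fingers":0.1},{"delta_rot":[0,0,0],"xyz":[0,0,0],"fingers":0.2},{"delta_rot":[0,0,0],"xyz":[0,0,0],"fingers":0.3},{"delta_rot":[0,0,0],"xyz":[0,0,0],"fingers":0.3}]'
```

```text
t: 27.3
eef_pos: [0.4766, -0.2097, 0.0023]
tool_rot: [0.0, -0.0, 1.0, -0.0]
contact_force: [-0.2, -0.6, 0.1]
gripper_width: 0.551
grasp_force: 0.0
[ 0.47670767 -0.20970738  0.00238958] [-0.77504428 -0.61541237 -0.34060223] 0.5514514360984737
0.86 [281.8, 254.2] [279.22063314 249.05452674]
t: 27.9
eef_pos: [0.4765, -0.2096, 0.0023]
tool_rot: [0.0, -0.0, 1.0, 0.0]
contact_force: [-1.3, -0.2, 4.9]
gripper_width: 0.398
grasp_force: 24.3
```

```bash
python3 -m crank '[{"delta_rot":[0,0,0],"xyz":[0,0,0],"fingers":0.6},{"delta_rot":[0,0,0],"xyz":[0,0,-0.01],"fingers":0.6},{"delta_rot":[0,0,0],"xyz":[0,0,-0.03],"fingers":1},{"delta_rot":[0,0,0],"xyz":[0,0,-0.055],"fingers":1},{"delta_rot":[0,0,0],"xyz":[0,0,-0.08],"fingers":1},{"delta_rot":[0,0,0],"xyz":[0,0,-0.105],"fingers":1},{"delta_rot":[0,0,0],"xyz":[0,0,-0.13],"fingers":1},{"delta_rot":[0,0,0],"xyz":[0,0,-0.155],"fingers":1},{"delta_rot":[0,0,0],"xyz":[0,0,-0.172],"fingers":1},{"delta_rot":[0,0,0],"xyz":[0,0,-0.172],"fingers":1}]' 40
python3 -m crank '[{"delta_rot":[0,0,0],"xyz":[-0.02,0.022,0],"fingers":1},{"delta_rot":[0,0,0],"xyz":[-0.045,0.05,0],"fingers":1},{"delta_rot":[0,0,0],"xyz":[-0.07,0.078,0],"fingers":1},{"delta_rot":[0,0,0],"xyz":[-0.095,0.106,0],"fingers":1},{"delta_rot":[0,0,0],"xyz":[-0.117,0.13,0],"fingers":1},{"delta_rot":[0,0,0],"xyz":[-0.128,0.142,0],"fingers":1},{"delta_rot":[0,0,0],"xyz":[-0.1327,0.1472,0],"fingers":1},{"delta_rot":[0,0,0],"xyz":[-0.1327,0.1472,0],"fingers":1},{"delta_rot":[0,0,0],"xyz":[-0.1327,0.1472,0],"fingers":1},{"delta_rot":[0,0,0],"xyz":[-0.1327,0.1472,0],"fingers":1}]'
python3 -m crank '[{"delta_rot":[0,0,0],"xyz":[0,0,0],"fingers":1},{"delta_rot":[0,0,0],"xyz":[0,0,0],"fingers":1},{"delta_rot":[0,0,0],"xyz":[0,0,0],"fingers":1},{"delta_rot":[0,0,0],"xyz":[0,0,0],"fingers":1},{"delta_rot":[0,0,0],"xyz":[0,0,0],"fingers":1},{"delta_rot":[0,0,0],"xyz":[0,0,0],"fingers":1}]'
python3 - <<'E'
from h import *
D['s']=(.019,.030)
c=cam('wrist'); o=telemetry.get_obs(); p=o['eef_pos']
for d in cut_out('wrist','caddy_s')[:4]:
    print(d['score'],d['pixel'],proj(c,[*p[:2],p[2]+.02]),fitmask(c,d['pixels'],p[:2],*D['s'],p[2]-.0023))
f=1.4
draw(c,{'s':(p[:2],p[2]-.0023),'m':((.609,-.0624),.108)},2.6,(170,110,390,330),'w11.png')
E
```

```text
t: 28.9
eef_pos: [0.4776, -0.2102, 0.1764]
tool_rot: [0.002, 0.0, 1.0, -0.0]
contact_force: [0.3, -0.2, -1.3]
gripper_width: 0.38
grasp_force: 39.8
t: 29.9
eef_pos: [0.6079, -0.0643, 0.1739]
tool_rot: [-0.0, 0.001, 1.0, -0.0]
contact_force: [-0.9, -0.3, -1.3]
gripper_width: 0.384
grasp_force: 39.8
t: 30.5
eef_pos: [0.6089, -0.0623, 0.1738]
tool_rot: [-0.0, -0.0, 1.0, 0.0]
contact_force: [0.5, -0.1, -1.0]
gripper_width: 0.388
grasp_force: 39.8
0.87 [280.1, 251.0] [278.87031591 254.07869167] (array([ 0.60860814, -0.06192159]), np.float64(0.10831263303464213))
0.8 [421.2, 126.2] [278.87031591 254.07869167] (array([ 0.78141344, -0.09910337]), np.float64(1.0))
0.79 [276.3, 204.6] [278.87031591 254.07869167] (array([ 0.59158437, -0.06228679]), np.float64(1.5479817746363689))
0.65 [279.7, 180.6] [278.87031591 254.07869167] (array([ 0.78141344, -0.09910337]), np.float64(1.0))
```

View pics/w11.png

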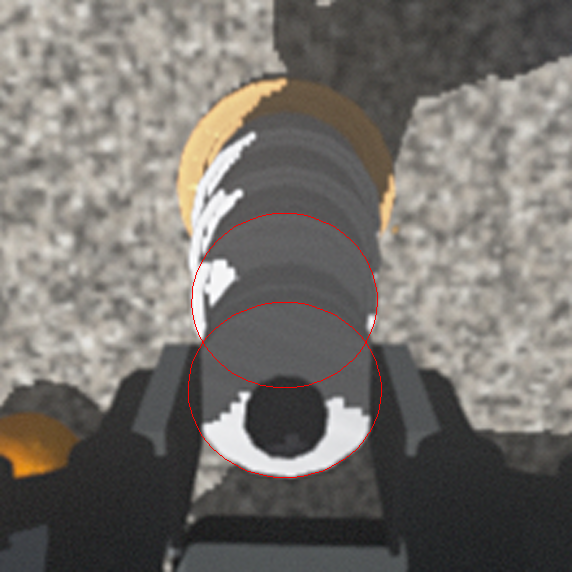

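The projected m rim lies on the visible m, and s (285,425) is centred over it. Lowering s.

```bash
python3 -m crank '[{"delta_rot":[0,0,0],"xyz":[0,0,0.007],"fingers":1},{"delta_rot":[0,0,0],"xyz":[0,0,0.013],"fingers":1},{"delta_rot":[0,0,0],"xyz":[0,0,0.017],"fingers":1},{"delta_rot":[0,0,0],"xyz":[0,0,0.02],"fingers":1},{"delta_rot":[0,0,0],"xyz":[0,0,0.022],"fingers":1},{"delta_rot":[0,0,0],"xyz":[0,0,0.0235],"fingers":1},{"delta_rot":[0,0,0],"xyz":[0,0,0.0245],"fingers":1},{"delta_rot":[0,0,0],"xyz":[0,0,0.0245],"fingers":1}]'; python3 -m crank '[{"delta_rot":[0,0,0],"xyz":[0,0,0.001],"fingers":1},{"delta_rot":[0,0,0],"xyz":[0,0,0.002],"fingers":1},{"delta_rot":[0,0,0],"xyz":[0,0,0.002],"fingers":1}]'
```

```text
t: 31.4
eef_pos: [0.6089, -0.0623, 0.1493]
tool_rot: [0.0, -0.0, 1.0, 0.0]
contact_force: [-0.5, 0.0, -0.2]
gripper_width: 0.388
grasp_force: 39.8
t: 31.7
eef_pos: [0.6098, -0.0625, 0.1486]
tool_rot: [0.001, 0.0, 1.0, 0.0]
contact_force: [-1.3, 0.8, 6.3]
gripper_width: 0.382
grasp_force: 41.4
```

s touches down at 146 mm, so it is seated. I'll release, retreat and check the numbers.

```bash
python3 -m crank '[{"delta_rot":[0,0,0],"xyz":[0,0,-0.002],"fingers":0.1},{"delta_rot":[0,0,0],"xyz":[0,0,-0.002],"fingers":-0.5},{"delta_rot":[0,0,0],"xyz":[0,0,-0.002],"fingers":-0.5},{"delta_rot":[0,0,0],"xyz":[0,0,-0.002],"fingers":-0.5},{"delta_rot":[0,0,0],"xyz":[0,0,-0.02],"fingers":-0.5},{"delta_rot":[0,0,0],"xyz":[0,0,-0.04],"fingers":-0.5},{"delta_rot":[0,0,0],"xyz":[0,0,-0.065],"fingers":-0.5},{"delta_rot":[0,0,0],"xyz":[0.01,0,-0.085],"fingers":-0.5},{"delta_rot":[0,0,0],"xyz":[0.05,0.02,-0.09],"fingers":-0.5},{"delta_rot":[0,0,0],"xyz":[0.09,0.05,-0.09],"fingers":-0.5}]'
python3 -m crank '[{"delta_rot":[0,0,0],"xyz":[0.02,0.04,0],"fingers":-0.5},{"delta_rot":[0,0,0],"xyz":[0.04,0.08,0],"fingers":-0.5},{"delta_rot":[0,0,0],"xyz":[0.05,0.12,0],"fingers":-0.5},{"delta_rot":[0,0,0],"xyz":[0.05,0.16,0],"fingers":-0.5},{"delta_rot":[0,0,0],"xyz":[0.05,0.2,0],"fingers":-0.5},{"delta_rot":[0,0,0],"xyz":[0.05,0.24,0],"fingers":-0.5},{"delta_rot":[0,0,0],"xyz":[0.05,0.28,0],"fingers":-0.5},{"delta_rot":[0,0,0],"xyz":[0.05,0.28,0],"fingers":-0.5},{"delta_rot":[0,0,0],"xyz":[0.05,0.28,0],"fingers":-0.5},{"delta_rot":[0,0,0],"xyz":[0.05,0.28,0],"fingers":-0.5}]'
python3 - <<'E'
from h import *
P=dict(xl=.008,l=.062,m=.108,s=.146)
for n in ('scene','top'):
    c=cam(n); save(c,'fin_'+n+'.png')
    for k,z in P.items():
        g=proj(c,[.609,-.062,z+D[k][1]/2])
        for d in cut_out(n,'caddy_'+k)[:5]:
            if np.hypot(*(np.array(d['pixel'])-g))<12: print(n,k,round(d['score'],2),np.round(g),d['pixel'],*[np.round(v,4) for v in fitmask(c,d['pixels'],(.609,-.062),*D[k],z)])
    # knob: dark pixels near predicted knob centre
    g=proj(c,[.609,-.062,.183]).astype(int); G=c['img'][g[1]-12:g[1]+12,g[0]-12:g[0]+12].max(2); ys,xs=np.nonzero(G<60); print(n,'knob pred',g,'dark centre',g+[xs.mean()-12,ys.mean()-12] if len(xs) else None,len(xs))
    for t,z in dict(espresso_cup=.04,garlic=.03,mandarin=.03).items():
        for d in cut_out(n,t)[:1]: print(t,np.round(d['pixel']),np.round(onz(c,d['pixel'],z)[:2],3))
E
```

```text
t: 32.7
eef_pos: [0.5189, -0.0138, 0.2381]
tool_rot: [0.001, 0.002, 1.0, -0.0]
contact_force: [-0.2, 0.5, 0.1]
gripper_width: 0.746
grasp_force: 0.0
t: 33.7
eef_pos: [0.4691, 0.2662, 0.2371]
tool_rot: [-0.0, 0.001, 1.0, -0.0]
contact_force: [-0.7, -0.9, -1.0]
gripper_width: 0.75
grasp_force: 0.0
scene xl 0.8 [271. 201.] [272.7, 208.0] [ 0.6101 -0.0618] 0.8517
scene l 0.56 [270. 182.] [271.7, 186.1] [ 0.6069 -0.0638] 0.5529
scene m 0.72 [269. 164.] [269.8, 165.6] [ 0.6099 -0.0633] 0.7166
scene s 0.67 [268. 151.] [264.8, 151.4] [ 0.6113 -0.0612] 0.1067
scene knob pred [267 140] dark centre [267.13333333 140.93333333] 45
espresso_cup [169. 225.] [0.444 0.079]
garlic [412. 211.] [ 0.72  -0.338]
mandarin [346. 188.] [ 0.734 -0.184]
top l 0.67 [262. 197.] [263.4, 198.9] [ 0.606  -0.0615] 4.7842
top l 0.56 [262. 197.] [261.1, 187.1] [ 0.6203 -0.065 ] 1.2302
top m 0.67 [261. 192.] [263.4, 198.9] [ 0.6029 -0.0625] 3.4665
top m 0.56 [261. 192.] [261.1, 187.1] [ 0.6125 -0.0626] 0.7232
top s 0.67 [260. 188.] [263.4, 198.9] [ 0.5965 -0.0645] 2.2707
top s 0.56 [260. 188.] [261.1, 187.1] [ 0.6094 -0.0618] 0.1686
top knob pred [259 185] dark centre [259.3        184.76666667] 30
espresso_cup [190. 278.] [0.448 0.084]
garlic [386. 154.] [ 0.72  -0.326]
mandarin [322. 145.] [ 0.738 -0.187]
```

The knob is within 1 px of the full-height prediction in both cameras, and the bystanders' pixel positions match the first measurement to within a few pixels. I'll hand in.

```bash
python3 -c "
from station import job
print(job.hand_in())"
```

```text
the job is handed in; nothing more can be done
None
```

I stacked all four caddies upright on the stand (xl, l, m, s from the bottom) and handed the job in at about 34 s; the first grip on caddy_m slipped and shifted it about 13 mm, still upright, before a second grip held, and the cup, garlic and mandarin were left alone.

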